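# Sort the leftover tubes and dropper bottles

## Task

Clear the front of the bench: lay the purple-capped tube flat inside the purple tray and the red-capped tube flat inside the red tray, and stand the two white dropper bottles upright in the green caddy, one in each of its two bays. The brown oil bottle behind belongs to the microscope: leave it standing where it is.

Things in the scene. Friction and masses are not known exactly. Their poses are not given: they have to be found in the camera images.
- purple_tube_mid (a point): small capped glass blood tube lying on its side, purple cap, dark contents, white label; 86 mm long overall; glass 13 mm thick, cap 16 mm thick. This point is at the middle of its length on its axis, 8 mm above what it lies on. Its y axis runs along the tube, the cap at the -y end (outer 17 mm of the length, the rest is glass); z is up at the start. Weighs about 11 g. Does not roll by itself.
- red_tube_mid (a point): small capped glass blood tube lying on its side, red cap, dark contents, white label; 86 mm long overall; glass 13 mm thick, cap 16 mm thick. This point is at the middle of its length on its axis, 8 mm above what it lies on. Its y axis runs along the tube, the cap at the -y end (outer 17 mm of the length, the rest is glass); z is up at the start. Weighs about 11 g. Does not roll by itself.
- yellow_dropper_mid (a point): small white plastic dropper bottle with a yellow band on its label, standing upright, 66 mm tall; round body 24 mm wide up to 44 mm from its foot, above that a narrow neck and nozzle (16 mm and less). This point is on its axis, half-way up (33 mm above its foot); z is up along the bottle. Weighs about 18 g.
- red_dropper_mid (a point): small white plastic dropper bottle with a red band on its label, standing upright, 66 mm tall; round body 24 mm wide up to 44 mm from its foot, above that a narrow neck and nozzle (16 mm and less). This point is on its axis, half-way up (33 mm above its foot); z is up along the bottle. Weighs about 18 g.
- purple_tray: low open purple tray fixed to the worktop, 114 mm (its x) by 76 mm (its y) outside and 12 mm high, walls and floor 3 mm thick, so the inside is 108 x 70 mm with its floor 3 mm above the worktop. Origin at the centre of its underside; z up; a small grip rib stands out 4 mm on each short side.
- red_tray: low open red tray fixed to the worktop, 114 mm (its x) by 76 mm (its y) outside and 12 mm high, walls and floor 3 mm thick, so the inside is 108 x 70 mm with its floor 3 mm above the worktop. Origin at the centre of its underside; z up; a small grip rib stands out 4 mm on each short side.
- bottle_caddy: green open caddy fixed to the worktop, 104 mm (its x) by 54 mm (its y) outside and 14 mm high, walls, floor and one divider 3 mm thick. The divider across the middle leaves two equal bays, each 47.5 mm (x) by 48 mm (y), their centres at x = +25 mm and x = -25 mm, floor 3 mm above the worktop. Origin at the centre of its underside; z up.
- brown_bottle_mid (a point): brown glass oil bottle with a black cap, 31 mm wide, 70 mm tall, standing upright behind the trays; loose, to be left alone. This point is on its axis, half-way up (35 mm above its foot).

How it is judged:
By the outcome, as a careful person would: the job done as asked, in the order asked, and still so for the second after the job is handed in, with the robot touching nothing.
It also fails if it takes over 99 s, if anything falls off the work surface, if the arm or the gripper's body presses on something with over 40 N, if the wrist force passes 120 N, or if a joint passes its speed limit or range.

## Robot

A 6-joint arm with a two-finger parallel gripper is mounted at the origin on a cart in front of the work surface, level with it; the furniture and walls round the work are solid. World frame = base frame: x ahead of the robot, y to its left, z up, the work surface at z = 0. Lengths are in mm, angles in rad, forces in N, time in s.
With the tool pointing down it reaches from about 350 to 775 mm from the base axis. Payload 7.3 kg.
Tool frame: the origin (TCP) lies between the finger pads; the fingertips stand 8 mm ahead of it and the grasp point (between the pads) lies 11 mm behind it; y points along the fingers, z is the direction in which the jaws open and shut, and the axes are right-handed (so a half turn about y gives the same grasp; the last joint's range is limited). The gripper opens to 92 mm and grips with 3 to 60 N. Pads are 19 mm wide; open, the fingers measure 130 mm over their backs; the gripper's body (75 mm by 190 mm) begins 47 mm behind the grasp point.
Start: joints at [-1.346, 0.342, 1.524, -0, 1.275, -0.146], TCP at [190.263, -489.33, 234.741] pointing down, gripper open.
Joint ranges: [-2.53, 2.53], [-0.77, 2.02], [0.04, 2.7], [-1, 4.14], [0.28, 2.66], [-3.11, 3.11]. Speed limits (rad/s): [2.57, 2.57, 3.14, 3.14, 3.14, 3.14].

## Interface

Orientations are given as [roll, pitch, yaw] about the fixed x, y, z axes, in that order (R = Rz(yaw) Ry(pitch) Rx(roll)).
In Python, from plant import bot, vision, job gives the robot as it stands. The module is installed in compiled form; this text tells all that it offers.
- The arm moves only by the tool arm_command, never from a script. Its argument "deltas" is a list of rows, each a list of 4 numbers: the shift along the tool's x, y, z in m, then the turn about the tool's y in degrees. In form: [[x, y, z, twist], ...]. A call has 1 to 5 rows; each row shifts and turns the commanded pose from where the row before left it, along the tool's axes as they then stand; what a row does not reach is not made up. A row lasts 1/10 s, in which the tool goes at most 50 mm and 8.59 degrees, less where a joint would pass 70% of its speed; a pose out of reach is approached as far as the arm can. A call is refused whole if a number of a shift passes 0.05 or a number of a turn 8.59, either way. A call with a gripper value outside its range is refused whole. "claw" is the closure in counts, from 0 (fully open) to 255 (shut), set as the call begins (left out, the last holds). The fingers move at their own pace and stop on an object; the grip force is fixed at half the most. Time passes only in rows, so rows that do not move let the fingers close. It gives the time, the measured TCP pose, the force and the opening at its end, in the units of the state.
- bot.get_obs(): the state, without advancing time (a new reading comes with each control period).
- vision.capture(name): name is "scene" or "top" or "wrist"; returns a dict with "img" (420x560x3 uint8, red, green, blue), "camera_matrix" (3x3 intrinsics, pixels), "world_to_cam" (4x4, takes a point from world to camera coordinates); the wrist camera has in their place "mount" (4x4, takes a point from camera to tool coordinates, whose origin is the TCP and whose axes are the tool frame's). Camera axes: x right, y down, z forward; pixel columns grow to the right and rows downward; lengths in mm; the calibration is good to about 2 mm. A picture is of the moment at which its call begins: read the wrist's pose just before it. There is no depth.
- job.close_job(): hands the job in, once; it reports no verdict.
Trained networks look in a picture, given as the dict that the camera call returned (one of the last four; its "shot" number tells which), for a name from the list of things; names that differ only in an ending like _2 or _b are one class to them, and where a whole thing is asked for, a point or a joint stands for the part that bears it (a point fixed in the world has none). Each returns a list of dicts, best first, with "confidence" (0 to 1); they miss things now and then, are a little off and sometimes report something else, mostly with a low value. They report only what shows in the picture. A call takes as long as a camera call.
- vision.find_in(picture, name): "xyz" ([x, y, z] in mm, in the coordinates of the camera as it stood for that picture, good to about 4 mm: the middle of the surface that is visible of it).
- vision.regions_of(picture, name): "mask" (420x560 bool, what is visible of it).
The state is a dict: "time": time; "joint_positions": joint angles; "dq": joint speeds; "tau": joint torques, N m; "tool_pos": TCP position; "tcp_rot": TCP orientation; "contact_force": force on the tool from outside, world axes, zero at the start; "moment": the same for the moment, N m; "grip_width": finger opening in mm.
Only numpy, scipy, OpenCV 4.12 (cv2) and the standard library are available. Lean on these libraries where they do the work, as an engineer would, in place of code of your own. Each camera call takes 0.05 s, during which the arm holds its last target. There are 200 camera calls.

## Working session

There is one attempt and no reset: what is moved stays moved. The work goes in short steps, Python scripts to look and compute and a tool call to move; the robot and the scene stay as the last step left them, time stands still between calls to the robot, and variables do not carry over. Pictures are saved under pics/ and viewed, about 12 in all and at most 16, crops included, and the job is handed in when it is done.

Besides the shell and the picture viewer there is one more tool, called as a command line: name --pt "numbers of a row" for each row, then --argument value for the rest. arm_command: Moves the arm, as the interface text tells. Its arguments: {"type":"object","properties":{"deltas":{"type":"array","items":{"type":"array","items":{"type":"number"}}},"claw":{"type":"number"}},"required":["deltas"]}

```bash
mkdir -p pics; cat > h.py <<'E'
import numpy as np, cv2
from scipy.spatial.transform import Rotation as R
from plant import bot, vision, job
N=["purple_tube_mid","red_tube_mid","yellow_dropper_mid","red_dropper_mid","purple_tray","red_tray","bottle_caddy","brown_bottle_mid"]
def save(p,n): cv2.imwrite(f"pics/{n}.png",p["img"][:,:,::-1])
def toworld(p,x):
    W=p["world_to_cam"]; return np.linalg.inv(W)@np.r_[x,1]
def ray(p,u,v,z):
    W=np.linalg.inv(p["world_to_cam"]); d=W[:3,:3]@np.linalg.inv(p["camera_matrix"])@[u,v,1]
    o=W[:3,3]; return o+d*(z-o[2])/d[2]
def wristpic():
    s=bot.get_obs(); p=vision.capture("wrist"); T=np.eye(4)
    T[:3,:3]=R.from_euler("xyz",s["tcp_rot"]).as_matrix(); T[:3,3]=s["tool_pos"]
    p["world_to_cam"]=np.linalg.inv(T@p["mount"]); return p
def maskrect(p,n,z,k=0):
    r=vision.regions_of(p,n)
    if not r: return None
    m=r[k]["mask"].astype(np.uint8)
    c=max(cv2.findContours(m,0,2)[0],key=cv2.contourArea)[:,0]
    w=np.array([ray(p,u,v,z)[:2] for u,v in c],np.float32)
    (cx,cy),(a,b),_=cv2.minAreaRect(w); box=cv2.boxPoints(cv2.minAreaRect(w))
    e=[box[1]-box[0],box[2]-box[1]]; l=max(e,key=np.linalg.norm)
    return r[k]["confidence"],m.sum(),np.round([cx,cy,max(a,b),min(a,b),np.degrees(np.arctan2(l[1],l[0]))],1)
E
python3 - <<'E'
from h import *
np.set_printoptions(precision=1,suppress=True)
s=bot.get_obs(); print(s["time"],s["tool_pos"],s["tcp_rot"],s["grip_width"]); print(R.from_euler("xyz",s["tcp_rot"]).as_matrix())
for c in ["top","scene"]:
    p=vision.capture(c); save(p,c+"0"); print(c,np.linalg.inv(p["world_to_cam"])[:3,3])
    for n,z in zip(N,[8,8,66,66,12,12,14,70]):
        for d in vision.find_in(p,n)[:2]: print(n,round(d["confidence"],2),toworld(p,d["xyz"])[:3])
        print("   ",maskrect(p,n,z))
E
```

```text
0.0 [ 190.2 -488.9  234.1] [-1.6  0.  -2.8] 91.43883991522048
[[-0.9 -0.   0.4]
 [-0.4  0.  -0.9]
 [-0.  -1.  -0. ]]
top [ 451.4 -298.9  921.5]
purple_tube_mid 0.52 [ 400.5 -360.    11.6]
    (0.79, np.uint64(231), array([ 396.7, -368.7,   57.9,   13.3,   70.4]))
red_tube_mid 0.48 [ 456.  -202.1   14.1]
    (0.49, np.uint64(220), array([ 452.6, -214.1,   56.3,   12.4,   77.5]))
yellow_dropper_mid 0.47 [ 460.4 -130.8   32.6]
    None
red_dropper_mid 0.52 [ 427.5 -287.6   40.8]
    (0.64, np.uint64(117), array([ 426.9, -285.5,   21.7,   21.6,  -89.4]))
purple_tray 0.56 [ 578.2 -332.5    3.7]
purple_tray 0.39 [ 403.4 -361.    15.2]
    (0.9, np.uint64(1950), array([ 579.1, -331.4,  121.8,   76. ,    6.3]))
red_tray 0.71 [ 518.9 -481.8    0.8]
    (0.88, np.uint64(2004), array([ 521.1, -473.8,  120. ,   76.9,   -0.7]))
bottle_caddy 0.57 [ 590.8 -203.3    1.7]
    (0.92, np.uint64(1271), array([ 590.8, -207. ,  111.5,   54.9,   -3.4]))
brown_bottle_mid 0.8 [ 686.  -308.2   50.3]
    (0.7, np.uint64(199), array([ 682. , -306.9,   35.1,   26.3,    0.4]))
scene [-273.5 -687.   437.9]
purple_
[... 212 characters left out ...]
  25.6,   73. ]))
yellow_dropper_mid 0.64 [ 451.2 -127.7   30. ]
    (0.71, np.uint64(297), array([ 395.3, -173.2,  127.9,   22.9,   36.3]))
red_dropper_mid 0.72 [ 420.5 -291.1   31.2]
    (0.55, np.uint64(377), array([ 369.3, -320.7,  125.8,   22.3,   29.1]))
purple_tray 0.7 [ 577.6 -335.2    0.8]
    (0.6, np.uint64(1208), array([ 569.6, -336.7,  138.4,   82.5,    6. ]))
red_tray 0.93 [ 517.8 -476.2    1.9]
    None
bottle_caddy 0.69 [ 588.2 -208.    12.7]
bottle_caddy 0.21 [ 577.3 -334.3    0.9]
    (0.72, np.uint64(719), array([ 580.4, -216.1,  130.2,   69.8,   -4.1]))
brown_bottle_mid 0.57 [ 686.2 -315.5   37.1]
    (0.62, np.uint64(393), array([ 615.8, -341. ,  176.7,   26.3,   20.4]))
```

```bash
python3 -c "
import cv2
a=cv2.imread('pics/top0.png');b=cv2.imread('pics/scene0.png')
cv2.imwrite('pics/v1.png',cv2.resize(a,(800,600),interpolation=cv2.INTER_CUBIC))
cv2.imwrite('pics/v2.png',cv2.resize(b,(800,600),interpolation=cv2.INTER_CUBIC))"
```

```text
(no output)
```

View pics/v1.png

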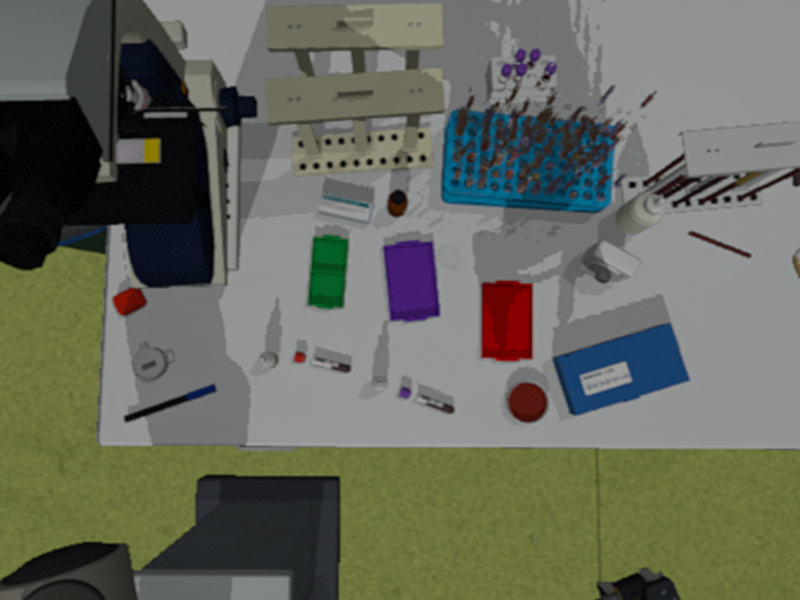

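View pics/v2.png

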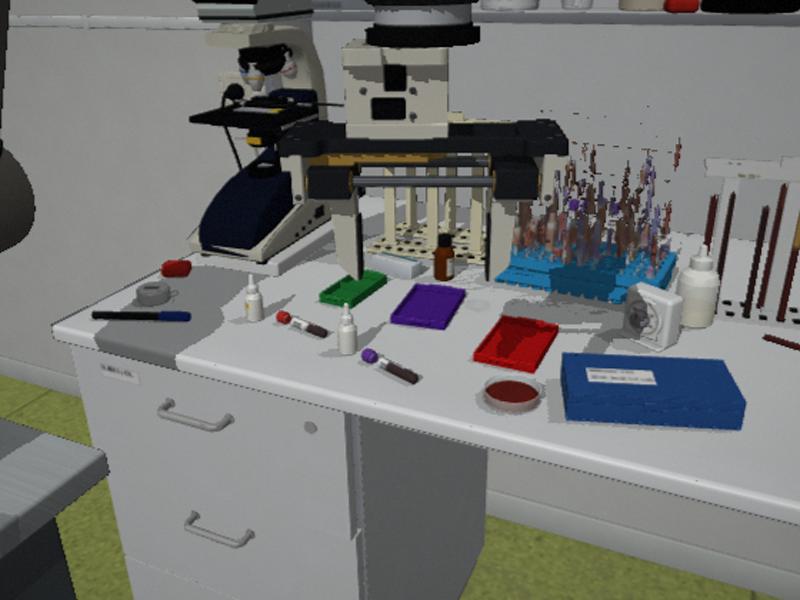

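The top view shows the purple tube with its cap at (405,393) and tail at (453,408), and the red tube with its cap at (300,357) and tail at (350,367). The droppers are at (268,360) and (380,382), the green caddy at (328,272), the purple tray at (411,280), the red tray at (507,320) and the brown bottle at (397,203). The scene view agrees: the droppers stand left of each tube's cap, and the red-banded one is in the middle.

```bash
cat >> h.py <<'E'
np.set_printoptions(precision=1,suppress=True)
def plan(xyz,yaw,n):
    "rows (m, deg) from the measured pose to TCP xyz, tool-x heading yaw (deg), tool down"
    s=bot.get_obs(); M=R.from_euler("xyz",s["tcp_rot"]).as_matrix(); h=np.degrees(np.arctan2(M[1,0],M[0,0]))
    t=(yaw-h+180)%360-180; D=np.array(xyz)-s["tool_pos"]
    print("t",round(s["time"],2),"pos",np.array(s["tool_pos"]),"yaw %.1f"%h,"D",D,"twist %.1f"%-t)
    for k in range(n):
        d=R.from_euler("z",-(h+t*k/n),degrees=True).apply(D/n/1000)
        print([round(d[0],4),round(-d[2],4),round(d[1],4),round(-t/n,2)])
E
python3 - <<'E'
from h import *
p=vision.capture("top"); f=.7
for a in [(405,393),(453,408),(300,357),(350,367)]: print(ray(p,a[0]*f,a[1]*f,8))
s=bot.get_obs(); print(R.from_euler("xyz",s["tcp_rot"]).as_matrix()); w=wristpic(); print(w["mount"],w["camera_matrix"])
plan([395,-355,180],-110,8)
E
```

```text
[ 411.7 -324.8    8. ]
[ 390.4 -395.6    8. ]
[ 463.3 -169.2    8. ]
[ 449.2 -243.2    8. ]
[[-0.9  0.   0.4]
 [-0.4 -0.  -0.9]
 [ 0.  -1.   0. ]]
[[  -0.     1.     0.3  -79.9]
 [  -0.    -0.3    1.  -149.3]
 [   1.     0.     0.     0.6]
 [   0.     0.     0.     1. ]] [[331.8   0.  281.1]
 [  0.  331.8 208. ]
 [  0.    0.    1. ]]
t 1.8 pos [ 190.3 -489.3  234.8] yaw -158.8 D [204.7 134.3 -54.8] twist -48.8
[np.float64(-0.0299), np.float64(0.0068), np.float64(-0.0064), np.float64(-6.09)]
[np.float64(-0.0304), np.float64(0.0068), np.float64(-0.0032), np.float64(-6.09)]
[np.float64(-0.0306), np.float64(0.0068), np.float64(0.0001), np.float64(-6.09)]
[np.float64(-0.0304), np.float64(0.0068), np.float64(0.0033), np.float64(-6.09)]
[np.float64(-0.0299), np.float64(0.0068), np.float64(0.0065), np.float64(-6.09)]
[np.float64(-0.029), np.float64(0.0068), np.float64(0.0097), np.float64(-6.09)]
[np.float64(-0.0278), np.float64(0.0068), np.float64(0.0127), np.float64(-6.09)]
[np.float64(-0.0263), np.float64(0.0068), np.float64(0.0156), np.float64(-6.09)]
```

arm_command --pt "-0.03 0.007 -0.0064 -6.1" --pt "-0.0304 0.007 -0.0032 -6.1" --pt "-0.0306 0.007 0 -6.1" --pt "-0.0304 0.007 0.0033 -6.1" --pt "-0.03 0.007 0.0065 -6.1"

```text
time: 2.3
tool_pos: [319.1, -404.4, 199.5]
tcp_rot: [-1.57, -0.0, -2.234]
contact_force: [-0.2, 0.3, 0.5]
grip_width: 91.6
```

arm_command --pt "-0.029 0.007 0.0097 -6.1" --pt "-0.0278 0.007 0.0127 -6.1" --pt "-0.0263 0.007 0.0156 -6.1" --pt "0 0 0 0"

```text
time: 2.7
tool_pos: [396.8, -352.5, 177.8]
tcp_rot: [-1.572, 0.002, -1.913]
contact_force: [0.5, -0.4, 0.5]
grip_width: 91.5
```

```bash
cat >> h.py <<'E'
def look(name,items):
    p=wristpic(); save(p,name)
    for n,z in items:
        for d in vision.find_in(p,n)[:2]: print(n,round(d["confidence"],2),toworld(p,d["xyz"])[:3])
        print("   ",maskrect(p,n,z))
    return p
E
python3 - <<'E'
from h import *
look("w1",[("purple_tube_mid",10),("red_dropper_mid",66),("purple_tray",12)])
plan([401,-359,120],-110,4)
E
```

```text
purple_tube_mid 0.6 [ 407.7 -355.4   10.4]
    (0.71, np.uint64(982), array([ 397.8, -369. ,   57.2,   12.1,   70.4]))
red_dropper_mid 0.97 [ 429.5 -285.6   35.2]
    (0.75, np.uint64(619), array([ 426.8, -285.6,   19.8,   19.7,  -19.6]))
purple_tray 0.62 [ 585.3 -332.5    5.2]
    (0.79, np.uint64(11618), array([ 579.1, -332.1,  122.2,   77.1,    6.1]))
t 3.05 pos [ 394.2 -355.6  179. ] yaw -110.1 D [  6.8  -3.4 -59. ] twist -0.1
[np.float64(0.0002), np.float64(0.0148), np.float64(0.0019), np.float64(-0.02)]
[np.float64(0.0002), np.float64(0.0148), np.float64(0.0019), np.float64(-0.02)]
[np.float64(0.0002), np.float64(0.0148), np.float64(0.0019), np.float64(-0.02)]
[np.float64(0.0002), np.float64(0.0148), np.float64(0.0019), np.float64(-0.02)]
```

View pics/w1.png

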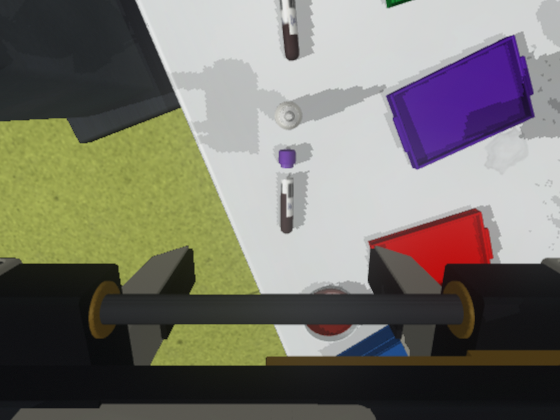

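The purple tube's cap is at (287,158) and its tail end at (287,233), along image column 287. That puts its mid at about (402,-356) with a heading of 70.4°, which agrees with the network.

arm_command --pt "0 0.04 0.0035 0" --pt "-0.001 0.04 0.004 0" --pt "0 0.04 0 0" --pt "0 0 0 0"

```text
time: 3.45
tool_pos: [399.4, -354.2, 54.4]
tcp_rot: [-1.579, 0.005, -1.92]
contact_force: [-0.5, 0.9, -0.0]
grip_width: 91.9
```

```bash
python3 - <<'E'
from h import *
p=look("w2",[("purple_tube_mid",10)])
plan([402.5,-355.5,10],-109.6,2)
m=vision.regions_of(p,"purple_tube_mid")[0]["mask"]; v,u=np.where(m); print(u.min(),u.max(),v.min(),v.max())
E
```

```text
purple_tube_mid 0.98 [ 404.2 -353.    11.1]
    (0.82, np.uint64(2346), array([ 398.2, -366.1,   55.1,   13.2,   69.7]))
t 3.6 pos [ 402.7 -357.6   60.4] yaw -110.0 D [ -0.2   2.1 -50.4] twist -0.4
[np.float64(-0.001), np.float64(0.0252), np.float64(-0.0004), np.float64(-0.2)]
[np.float64(-0.001), np.float64(0.0252), np.float64(-0.0004), np.float64(-0.2)]
271 300 171 293
```

View pics/w2.png

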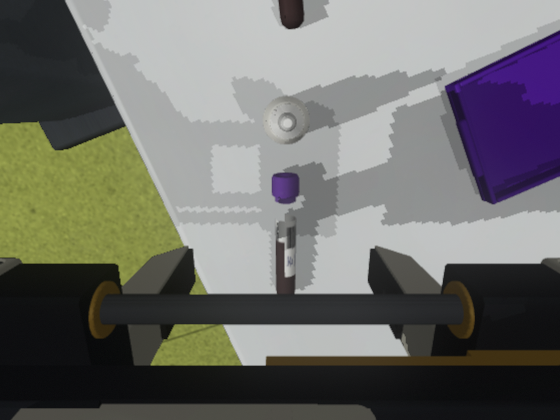

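The tube's cap is at (286,187) and its glass at (286,255), centred between the fingers. The last move overshot by about 6 mm before settling, so I'll taper the descent.

arm_command --pt "-0.001 0.018 0 -0.2" --pt "-0.001 0.014 0 -0.2" --pt "0 0.01 0 0" --pt "0 0.005 0 0" --pt "0 0.003 0 0"

```text
time: 4.15
tool_pos: [403.2, -355.1, 9.3]
tcp_rot: [-1.57, -0.001, -1.912]
contact_force: [0.4, -0.1, 1.0]
grip_width: 91.9
```

arm_command --pt "0 0 0 0" --pt "0 0 0 0" --pt "0 0 0 0" --pt "0 0 0 0" --pt "0 0 0 0" --claw 255

```text
time: 4.65
tool_pos: [403.0, -354.6, 8.9]
tcp_rot: [-1.57, -0.0, -1.912]
contact_force: [0.1, 0.0, 0.2]
grip_width: 56.2
```

arm_command --pt "0 0 0 0" --pt "0 0 0 0" --pt "0 0 0 0"

```text
time: 4.95
tool_pos: [402.9, -354.5, 8.7]
tcp_rot: [-1.571, -0.0, -1.912]
contact_force: [-0.1, -0.2, 0.6]
grip_width: 32.3
```

arm_command --pt "0 0 0 0" --pt "0 0 0 0" --pt "0 0 0 0" --pt "0 0 0 0" --pt "0 0 0 0"

```text
time: 5.45
tool_pos: [402.9, -354.5, 8.7]
tcp_rot: [-1.571, -0.0, -1.912]
contact_force: [0.3, 0.2, -0.6]
grip_width: 12.0
```

arm_command --pt "0 -0.005 0 0" --pt "0 -0.015 0 0" --pt "0 -0.025 0 0" --pt "0 -0.015 0 0" --pt "0 0 0 0"

```text
time: 5.95
tool_pos: [403.9, -355.7, 71.0]
tcp_rot: [-1.567, -0.002, -1.912]
contact_force: [0.5, -0.7, -0.9]
grip_width: 11.7
```

```bash
python3 - <<'E'
from h import *
look("w3",[("purple_tube_mid",70),("purple_tray",12)])
print(bot.get_obs()["grip_width"])
plan([579,-332,69],-174,8)
E
```

```text
purple_tube_mid 0.88 [ 411.8 -350.7   74. ]
purple_tube_mid 0.63 [ 523.7 -483.1    4.4]
    (0.79, np.uint64(2937), array([ 414.8, -326.2,   20. ,   16.3,   70.4]))
purple_tray 0.95 [ 562.1 -331.1    6.6]
    (0.94, np.uint64(15428), array([ 557.3, -334. ,   79.7,   77.5,    5.8]))
11.636573006905525
t 6.2 pos [ 402.4 -354.    67.8] yaw -109.6 D [176.6  22.    1.2] twist 64.4
[np.float64(-0.01), np.float64(-0.0002), np.float64(0.0199), np.float64(8.06)]
[np.float64(-0.0127), np.float64(-0.0002), np.float64(0.0183), np.float64(8.06)]
[np.float64(-0.0151), np.float64(-0.0002), np.float64(0.0163), np.float64(8.06)]
[np.float64(-0.0172), np.float64(-0.0002), np.float64(0.014), np.float64(8.06)]
[np.float64(-0.019), np.float64(-0.0002), np.float64(0.0115), np.float64(8.06)]
[np.float64(-0.0205), np.float64(-0.0002), np.float64(0.0087), np.float64(8.06)]
[np.float64(-0.0215), np.float64(-0.0002), np.float64(0.0058), np.float64(8.06)]
[np.float64(-0.0221), np.float64(-0.0002), np.float64(0.0027), np.float64(8.06)]
```

arm_command --pt "-0.0102 0 0.02 8.06" --pt "-0.0129 0 0.0184 8.06" --pt "-0.0154 0 0.0164 8.06" --pt "-0.0175 0 0.014 8.06" --pt "-0.0194 0 0.0115 8.06"

```text
time: 6.7
tool_pos: [514.8, -339.3, 67.6]
tcp_rot: [-1.573, -0.001, -2.621]
contact_force: [0.7, -0.7, 0.6]
grip_width: 12.0
```

arm_command --pt "-0.0208 0 0.0087 8.06" --pt "-0.0219 0 0.0058 8.06" --pt "-0.0225 0 0.0027 8.06" --pt "0 0 0 0" --pt "0 0 0 0"

```text
time: 7.2
tool_pos: [581.1, -330.7, 67.3]
tcp_rot: [-1.572, -0.002, -3.034]
contact_force: [-0.4, 0.3, -0.1]
grip_width: 12.1
```

```bash
python3 - <<'E'
from h import *
look("w4",[("purple_tube_mid",70),("purple_tray",12)])
p=vision.capture("top"); print(maskrect(p,"purple_tray",12))
plan([582,-331.5,13.5],-174,4)
E
```

```text
purple_tube_mid 0.98 [ 591.4 -331.7   71. ]
    (0.77, np.uint64(2940), array([ 614. , -327.8,   20. ,   15.9,    6.2]))
purple_tray 0.64 [ 609.5 -335.     6.1]
    (0.92, np.uint64(11613), array([ 600.1, -331. ,   82.6,   76. ,    6.5]))
(0.75, np.uint64(251), array([ 538.8, -320.1,   38.3,   31.8,  -78.2]))
t 7.55 pos [ 581.2 -331.5   68.9] yaw -174.0 D [  0.8   0.  -55.4] twist -0.0
[np.float64(-0.0002), np.float64(0.0139), np.float64(0.0), np.float64(-0.01)]
[np.float64(-0.0002), np.float64(0.0139), np.float64(0.0), np.float64(-0.01)]
[np.float64(-0.0002), np.float64(0.0139), np.float64(0.0), np.float64(-0.01)]
[np.float64(-0.0002), np.float64(0.0139), np.float64(0.0), np.float64(-0.01)]
```

View pics/w4.png

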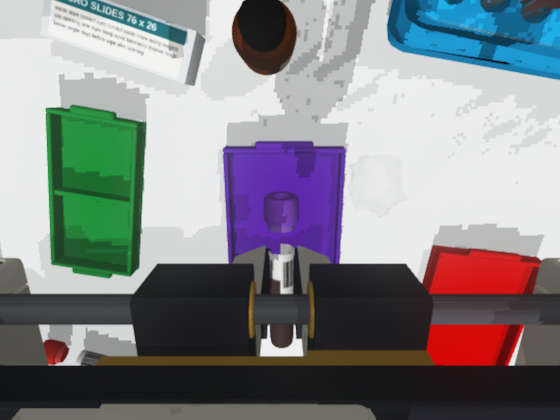

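The held tube (cap at (281,212)) is centred over the purple tray, which spans columns 224–345. The brown bottle at (264,35) is clear. Lowering now.

arm_command --pt "0 0.02 0 0" --pt "0 0.016 0 0" --pt "0 0.011 0 0" --pt "0 0.006 0 0" --pt "0 0.003 0 0"

```text
time: 8.05
tool_pos: [581.4, -331.1, 11.9]
tcp_rot: [-1.571, -0.001, -3.037]
contact_force: [0.1, 0.1, 0.6]
grip_width: 12.1
```

arm_command --pt "0 0 0 0" --pt "0 0 0 0"

```text
time: 8.25
tool_pos: [582.0, -331.5, 13.3]
tcp_rot: [-1.57, 0.001, -3.037]
contact_force: [0.2, -0.7, 1.2]
grip_width: 12.0
```

arm_command --pt "0 0.001 0 0" --pt "0 0 0 0" --pt "0 0 0 0" --pt "0 0 0 0" --claw 195

```text
time: 8.65
tool_pos: [581.7, -331.3, 11.9]
tcp_rot: [-1.571, 0.0, -3.037]
contact_force: [-0.1, 0.2, 0.7]
grip_width: 22.1
```

arm_command --pt "0 -0.01 0 0" --pt "0 -0.02 0 0" --pt "0 -0.04 0 0" --pt "0 -0.04 0 0" --pt "0 -0.03 0 0"

```text
time: 9.15
tool_pos: [582.2, -331.6, 155.5]
tcp_rot: [-1.568, 0.003, -3.037]
contact_force: [0.5, -0.4, -0.6]
grip_width: 21.7
```

```bash
python3 - <<'E'
from h import *
look("w5",[("purple_tube_mid",11),("purple_tray",12),("bottle_caddy",14)])
print(bot.get_obs()["grip_width"])
plan([455,-205,120],-105,8)
E
```

```text
purple_tube_mid 0.62 [ 588.1 -335.5   16.6]
    (0.95, np.uint64(1109), array([ 567.7, -334.3,   56.7,   12.8,    6.4]))
purple_tray 0.69 [ 587.4 -335.4    4.9]
purple_tray 0.43 [ 581.7 -333.    14.8]
    (0.69, np.uint64(8735), array([ 580.7, -333.8,  121.3,   76.3,    6. ]))
bottle_caddy 0.86 [ 598.8 -206.2    3.4]
    (0.77, np.uint64(7818), array([ 592.3, -210.7,  111.9,   58.9,   -4.3]))
21.29825555906348
t 9.5 pos [ 580.9 -330.7  150.2] yaw -174.0 D [-125.9  125.7  -30.2] twist -69.0
[np.float64(0.014), np.float64(0.0038), np.float64(-0.0173), np.float64(-8.63)]
[np.float64(0.0113), np.float64(0.0038), np.float64(-0.0192), np.float64(-8.63)]
[np.float64(0.0083), np.float64(0.0038), np.float64(-0.0206), np.float64(-8.63)]
[np.float64(0.0051), np.float64(0.0038), np.float64(-0.0217), np.float64(-8.63)]
[np.float64(0.0018), np.float64(0.0038), np.float64(-0.0222), np.float64(-8.63)]
[np.float64(-0.0016), np.float64(0.0038), np.float64(-0.0222), np.float64(-8.63)]
[np.float64(-0.0049), np.float64(0.0038), np.float64(-0.0217), np.float64(-8.63)]
[np.float64(-0.0081), np.float64(0.0038), np.float64(-0.0207), np.float64(-8.63)]
```

Purple tube lies centred in its tray. Next: the red tube.

arm_command --pt "0.014 0.004 -0.0173 -8.5" --pt "0.0113 0.004 -0.0192 -8.5" --pt "0.0083 0.004 -0.0206 -8.5" --pt "0.0051 0.004 -0.0217 -8.5" --pt "0.0018 0.004 -0.0222 -8.5" --claw 110

```text
time: 10.0
tool_pos: [501.9, -251.2, 130.2]
tcp_rot: [-1.573, -0.0, -2.29]
contact_force: [-0.3, 0.6, 0.2]
grip_width: 52.1
```

arm_command --pt "-0.0016 0.004 -0.0222 -8.5" --pt "-0.0049 0.004 -0.0217 -8.5" --pt "-0.0081 0.004 -0.0207 -8.5" --pt "0 0 0 0" --pt "0 0 0 0"

```text
time: 10.5
tool_pos: [456.7, -204.5, 119.3]
tcp_rot: [-1.571, 0.0, -1.853]
contact_force: [1.9, -0.0, -0.6]
grip_width: 52.2
```

```bash
python3 - <<'E'
from h import *
p=look("w6",[("red_tube_mid",10),("yellow_dropper_mid",66),("red_dropper_mid",66)])
print(bot.get_obs()["grip_width"])
plan([455,-205,60],-103,3)
E
```

```text
red_tube_mid 0.78 [ 459.6 -202.7   11.9]
    (0.62, np.uint64(1425), array([ 453.9, -214.5,   58.5,   12.7,   76.8]))
yellow_dropper_mid 0.73 [ 461.5 -121.4   41.8]
    (0.57, np.uint64(965), array([ 462.7, -125.1,   19.4,   19. ,  -16.1]))
red_dropper_mid 0.64 [ 428.9 -283.4   48.5]
    (0.8, np.uint64(427), array([ 430.1, -278.7,   17.2,   13.7,   73.9]))
52.4431736537812
t 10.85 pos [ 456.9 -204.8  119.6] yaw -106.1 D [ -1.9  -0.2 -59.6] twist -3.1
[np.float64(0.0002), np.float64(0.0199), np.float64(-0.0006), np.float64(-1.03)]
[np.float64(0.0002), np.float64(0.0199), np.float64(-0.0006), np.float64(-1.03)]
[np.float64(0.0002), np.float64(0.0199), np.float64(-0.0006), np.float64(-1.03)]
```

View pics/w6.png

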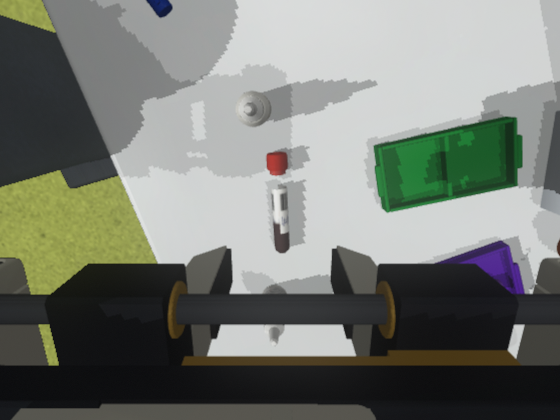

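The red tube runs from its cap at (277,162) to its tail at (282,250), close to centred between the fingers. Mid is about (457,-201) with a heading of 76.8°.

arm_command --pt "-0.001 0.035 0.0 -1.0" --pt "-0.001 0.03 0 -1.0" --pt "0 0.025 0 -1.0" --pt "0 0.01 0 0" --pt "0 0.006 0 0"

```text
time: 11.35
tool_pos: [457.1, -202.6, 13.1]
tcp_rot: [-1.572, 0.0, -1.799]
contact_force: [-0.0, -0.6, 0.1]
grip_width: 52.0
```

arm_command --pt "0 0.004 0 0" --pt "0 0 0 0"

```text
time: 11.55
tool_pos: [457.5, -202.8, 10.1]
tcp_rot: [-1.57, -0.0, -1.799]
contact_force: [0.3, -0.2, 0.3]
grip_width: 52.5
```

arm_command --pt "0 0 0 0" --pt "0 0 0 0" --pt "0 0 0 0" --pt "0 0 0 0" --pt "0 0 0 0" --claw 255

```text
time: 12.05
tool_pos: [457.2, -202.6, 9.9]
tcp_rot: [-1.57, -0.0, -1.798]
contact_force: [0.1, -0.2, -0.1]
grip_width: 17.1
```

arm_command --pt "0 0 0 0" --pt "0 0 0 0" --pt "0 0 0 0"

```text
time: 12.35
tool_pos: [457.2, -202.6, 9.8]
tcp_rot: [-1.571, -0.0, -1.798]
contact_force: [0.0, 0.0, 0.3]
grip_width: 11.7
```

arm_command --pt "0 -0.008 0 0" --pt "0 -0.022 0 0" --pt "0 -0.035 0 0" --pt "0 -0.035 0 0" --pt "0 -0.02 0 0"

```text
time: 12.85
tool_pos: [458.0, -203.0, 132.9]
tcp_rot: [-1.567, -0.001, -1.798]
contact_force: [-0.1, -0.2, -0.9]
grip_width: 11.2
```

```bash
python3 - <<'E'
from h import *
look("w7",[("red_tube_mid",130)])
print(bot.get_obs()["grip_width"])
plan([521,-474,125],-180.5,10)
E
```

```text
red_tube_mid 0.75 [ 463.6 -192.8  136.9]
    (0.66, np.uint64(2963), array([ 458.8, -201.7,   32. ,   13. ,   77.7]))
11.762241394875412
t 13.0 pos [ 457.7 -202.9  131.2] yaw -103.0 D [  63.3 -271.1   -6.2] twist 77.5
[np.float64(0.025), np.float64(0.0006), np.float64(0.0123), np.float64(7.75)]
[np.float64(0.0231), np.float64(0.0006), np.float64(0.0155), np.float64(7.75)]
[np.float64(0.0208), np.float64(0.0006), np.float64(0.0185), np.float64(7.75)]
[np.float64(0.0181), np.float64(0.0006), np.float64(0.0211), np.float64(7.75)]
[np.float64(0.0151), np.float64(0.0006), np.float64(0.0234), np.float64(7.75)]
[np.float64(0.0118), np.float64(0.0006), np.float64(0.0252), np.float64(7.75)]
[np.float64(0.0083), np.float64(0.0006), np.float64(0.0266), np.float64(7.75)]
[np.float64(0.0046), np.float64(0.0006), np.float64(0.0274), np.float64(7.75)]
[np.float64(0.0009), np.float64(0.0006), np.float64(0.0278), np.float64(7.75)]
[np.float64(-0.0029), np.float64(0.0006), np.float64(0.0277), np.float64(7.75)]
```

arm_command --pt "0.025 0 0.0123 7.75" --pt "0.0231 0 0.0155 7.75" --pt "0.0208 0 0.0185 7.75" --pt "0.0181 0 0.0211 7.75" --pt "0.0151 0 0.0234 7.75"

```text
time: 13.5
tool_pos: [488.2, -338.6, 128.1]
tcp_rot: [-1.574, -0.001, -2.48]
contact_force: [0.6, 0.6, 0.3]
grip_width: 11.8
```

arm_command --pt "0.0118 0.001 0.0252 7.75" --pt "0.0083 0.001 0.0266 7.75" --pt "0.0046 0.001 0.0274 7.75" --pt "0.001 0.001 0.0278 7.75" --pt "-0.003 0.001 0.0277 7.75"

```text
time: 14.0
tool_pos: [519.9, -474.0, 122.6]
tcp_rot: [-1.573, -0.002, 3.127]
contact_force: [0.7, 0.1, 0.4]
grip_width: 12.1
```

arm_command --pt "0 0.02 0 0" --pt "0 0.02 0 0" --pt "0 0.01 0 0" --pt "0 0 0 0" --pt "0 0 0 0"

```text
time: 14.5
tool_pos: [520.5, -473.5, 74.8]
tcp_rot: [-1.571, -0.0, 3.132]
contact_force: [0.1, 0.4, 1.3]
grip_width: 11.6
```

```bash
python3 - <<'E'
from h import *
look("w8",[("red_tube_mid",75),("red_tray",12)])
print(bot.get_obs()["grip_width"])
plan([523,-474,13.5],-180.5,4)
E
```

```text
red_tube_mid 0.63 [ 534.3 -475.    79.6]
    (0.79, np.uint64(2848), array([ 556.3, -474.2,   19.1,   16.4,   -0.5]))
red_tray 0.57 [ 546.6 -484.1    1.6]
    (0.77, np.uint64(11431), array([ 539.3, -477.1,   86.8,   76.2,   -1. ]))
11.739123127161713
t 14.75 pos [ 520.7 -473.8   75.9] yaw 179.5 D [  2.3  -0.2 -62.4] twist -0.0
[np.float64(-0.0006), np.float64(0.0156), np.float64(0.0), np.float64(-0.01)]
[np.float64(-0.0006), np.float64(0.0156), np.float64(0.0), np.float64(-0.01)]
[np.float64(-0.0006), np.float64(0.0156), np.float64(0.0), np.float64(-0.01)]
[np.float64(-0.0006), np.float64(0.0156), np.float64(0.0), np.float64(-0.01)]
```

View pics/w8.png

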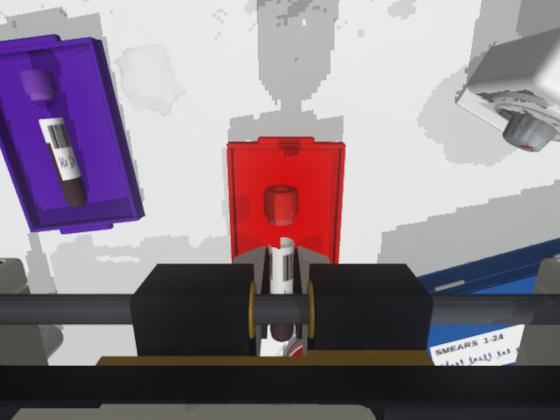

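Purple tube is resting in its tray at (60,130). The red tube, held with its cap at (281,204), is over the red tray (columns 228–345). I'll shift about 1.5 mm in -y while lowering.

arm_command --pt "-0.001 0.02 0.001 0" --pt "-0.001 0.018 0.0005 0" --pt "0 0.013 0 0" --pt "0 0.007 0 0" --pt "0 0.004 0 0"

```text
time: 15.25
tool_pos: [522.3, -475.0, 12.5]
tcp_rot: [-1.571, -0.0, 3.132]
contact_force: [-5.7, 5.6, 20.8]
grip_width: 11.8
```

arm_command --pt "0 0 0 0" --pt "0 0 0 0"

```text
time: 15.45
tool_pos: [522.7, -475.5, 13.5]
tcp_rot: [-1.57, 0.001, 3.132]
contact_force: [-0.7, 0.5, -0.4]
grip_width: 11.7
```

arm_command --pt "0 0 0 0" --pt "0 0 0 0" --pt "0 0 0 0" --pt "0 0 0 0" --claw 195

```text
time: 15.85
tool_pos: [522.4, -475.1, 12.8]
tcp_rot: [-1.571, 0.0, 3.132]
contact_force: [-0.0, 0.1, -0.2]
grip_width: 21.9
```

arm_command --pt "0 -0.01 0 0" --pt "0 -0.02 0 0" --pt "0 -0.04 0 0" --pt "0 -0.04 0 0" --pt "0 -0.03 0 0"

```text
time: 16.35
tool_pos: [522.9, -475.6, 156.7]
tcp_rot: [-1.568, 0.003, 3.132]
contact_force: [0.4, -0.2, 0.6]
grip_width: 21.7
```

```bash
python3 - <<'E'
from h import *
look("w9",[("red_tube_mid",11),("red_tray",12)])
print(bot.get_obs()["grip_width"])
for c in "top",:
    p=vision.capture(c); print(maskrect(p,"bottle_caddy",14),maskrect(p,"red_dropper_mid",66),maskrect(p,"yellow_dropper_mid",66))
plan([427,-285.5,110],180,8)
E
```

```text
red_tube_mid 0.56 [ 525.2 -476.6   17.6]
    (0.96, np.uint64(1133), array([ 510.8, -476.1,   58.5,   12. ,   -0.2]))
red_tray 0.65 [ 531.2 -485.3    2. ]
    (0.72, np.uint64(8534), array([ 522.3, -477.2,  120.5,   75.4,   -0.7]))
21.820489663162185
(0.92, np.uint64(1309), array([ 591. , -207.2,  115.6,   54.7,   -3.6])) (0.42, np.uint64(122), array([ 427.4, -286. ,   23.6,   22.3,  -44.6])) (0.54, np.uint64(132), array([ 459. , -133.2,   25.7,   21.6,  -89.5]))
t 16.8 pos [ 521.9 -474.6  151.1] yaw 179.5 D [-94.9 189.1 -41.1] twist -0.5
[np.float64(0.0121), np.float64(0.0051), np.float64(-0.0235), np.float64(-0.07)]
[np.float64(0.0121), np.float64(0.0051), np.float64(-0.0235), np.float64(-0.07)]
[np.float64(0.012), np.float64(0.0051), np.float64(-0.0236), np.float64(-0.07)]
[np.float64(0.012), np.float64(0.0051), np.float64(-0.0236), np.float64(-0.07)]
[np.float64(0.012), np.float64(0.0051), np.float64(-0.0236), np.float64(-0.07)]
[np.float64(0.0119), np.float64(0.0051), np.float64(-0.0236), np.float64(-0.07)]
[np.float64(0.0119), np.float64(0.0051), np.float64(-0.0236), np.float64(-0.07)]
[np.float64(0.0119), np.float64(0.0051), np.float64(-0.0236), np.float64(-0.07)]
```

The red tube is centred in its tray. Next: the red-banded dropper.

arm_command --pt "0.012 0.003 -0.0235 0" --pt "0.012 0.005 -0.0235 0" --pt "0.012 0.006 -0.0236 0" --pt "0.012 0.006 -0.0236 0" --pt "0.012 0.006 -0.0236 0" --claw 90

```text
time: 17.3
tool_pos: [462.7, -355.5, 125.7]
tcp_rot: [-1.572, -0.001, 3.132]
contact_force: [-0.0, 0.7, -0.7]
grip_width: 57.1
```

arm_command --pt "0.012 0.006 -0.0236 0" --pt "0.012 0.005 -0.0236 0" --pt "0.012 0.004 -0.0236 0" --pt "0 0 0 0" --pt "0 0 0 0"

```text
time: 17.8
tool_pos: [428.3, -285.6, 111.6]
tcp_rot: [-1.571, -0.0, 3.133]
contact_force: [0.4, -1.0, -0.8]
grip_width: 59.7
```

```bash
python3 - <<'E'
from h import *
look("w10",[("red_dropper_mid",66)])
print(bot.get_obs()["grip_width"])
plan([427,-286,24],180,4)
E
```

```text
red_dropper_mid 0.91 [ 434.3 -286.8   33.4]
    (0.72, np.uint64(1114), array([ 440.9, -287.3,   28.9,   19.4,   -0.4]))
59.35822188546959
t 17.95 pos [ 428.7 -286.6  111.8] yaw 179.4 D [ -1.7   0.6 -87.8] twist -0.6
[np.float64(0.0004), np.float64(0.0219), np.float64(-0.0001), np.float64(-0.14)]
[np.float64(0.0004), np.float64(0.0219), np.float64(-0.0001), np.float64(-0.14)]
[np.float64(0.0004), np.float64(0.0219), np.float64(-0.0001), np.float64(-0.14)]
[np.float64(0.0004), np.float64(0.0219), np.float64(-0.0001), np.float64(-0.14)]
```

View pics/w10.png

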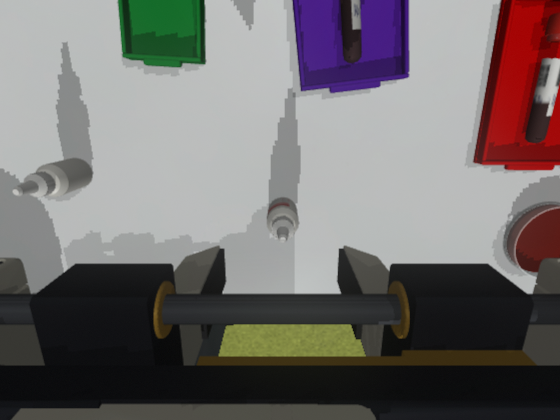

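The red dropper has its body at (283,215) and nozzle tip at (283,240), centred between the fingers. I'll confirm its x position from the nozzle tip.

```bash
python3 - <<'E'
from h import *
p=wristpic(); print(ray(p,283,240,66), ray(p,283,204,44))
E
```

```text
[ 427.5 -288.5   66. ] [ 444.9 -288.8   44. ]
```

arm_command --pt "0.001 0.03 0.001 0" --pt "0 0.025 0 0" --pt "0 0.018 0 0" --pt "0 0.01 0 0" --pt "0 0.004 0 0"

```text
time: 18.5
tool_pos: [427.0, -286.8, 23.8]
tcp_rot: [-1.572, -0.001, 3.132]
contact_force: [-0.9, -0.9, 0.4]
grip_width: 59.1
```

arm_command --pt "0 0 0 0" --pt "0 0 0 0" --pt "0 0 0 0" --pt "0 0 0 0" --pt "0 0 0 0" --claw 255

```text
time: 19.0
tool_pos: [427.3, -286.7, 25.2]
tcp_rot: [-1.57, 0.001, 3.132]
contact_force: [1.2, -0.4, 0.7]
grip_width: 23.8
```

arm_command --pt "0 0 0 0" --pt "0 0 0 0" --pt "0 0 0 0" --pt "0 0 0 0"

```text
time: 19.4
tool_pos: [427.3, -286.8, 25.1]
tcp_rot: [-1.57, 0.001, 3.132]
contact_force: [-0.2, 0.1, 5.3]
grip_width: 22.3
```

arm_command --pt "0 -0.005 0 0" --pt "0 -0.02 0 0" --pt "0 -0.02 0 0" --pt "0 -0.02 0 0" --pt "0 0 0 0"

```text
time: 19.9
tool_pos: [428.2, -287.5, 91.9]
tcp_rot: [-1.568, 0.003, 3.132]
contact_force: [-0.0, -0.2, -0.1]
grip_width: 22.2
```

```bash
python3 - <<'E'
from h import *
look("w11",[("red_dropper_mid",100),("bottle_caddy",14)])
print(bot.get_obs()["grip_width"])
plan([616,-209,90],176.2,8)
E
```

```text
red_dropper_mid 0.79 [ 436.5 -287.8   98.3]
    (0.67, np.uint64(2340), array([ 436.4, -288.6,   30.2,   21.4,   -1.6]))
bottle_caddy 0.93 [ 555.3 -206.     3.9]
    (0.97, np.uint64(5532), array([ 552.9, -208.1,   58.1,   34.4,   89.6]))
22.197187702600385
t 20.15 pos [ 426.6 -286.1   88.6] yaw 179.5 D [189.4  77.1   1.4] twist 3.3
[np.float64(-0.0236), np.float64(-0.0002), np.float64(-0.0099), np.float64(0.41)]
[np.float64(-0.0235), np.float64(-0.0002), np.float64(-0.01), np.float64(0.41)]
[np.float64(-0.0234), np.float64(-0.0002), np.float64(-0.0102), np.float64(0.41)]
[np.float64(-0.0234), np.float64(-0.0002), np.float64(-0.0104), np.float64(0.41)]
[np.float64(-0.0233), np.float64(-0.0002), np.float64(-0.0105), np.float64(0.41)]
[np.float64(-0.0232), np.float64(-0.0002), np.float64(-0.0107), np.float64(0.41)]
[np.float64(-0.0231), np.float64(-0.0002), np.float64(-0.0109), np.float64(0.41)]
[np.float64(-0.0231), np.float64(-0.0002), np.float64(-0.011), np.float64(0.41)]
```

arm_command --pt "-0.0236 0 -0.0099 0.41" --pt "-0.0235 0 -0.01 0.41" --pt "-0.0234 0 -0.0102 0.41" --pt "-0.0234 0 -0.0104 0.41" --pt "-0.0233 0 -0.0105 0.41"

```text
time: 20.65
tool_pos: [545.9, -237.6, 88.4]
tcp_rot: [-1.572, -0.002, 3.096]
contact_force: [0.3, -0.3, 0.5]
grip_width: 22.1
```

arm_command --pt "-0.0232 0 -0.0107 0.41" --pt "-0.0231 0 -0.0109 0.41" --pt "-0.0231 0 -0.011 0.41" --pt "0 0 0 0" --pt "0 0 0 0"

```text
time: 21.15
tool_pos: [615.8, -209.0, 88.3]
tcp_rot: [-1.571, -0.003, 3.076]
contact_force: [-1.0, 0.7, -0.0]
grip_width: 22.0
```

```bash
python3 - <<'E'
from h import *
look("w12",[("red_dropper_mid",100),("bottle_caddy",14)])
plan([616,-209,28],176.2,4)
E
```

```text
red_dropper_mid 0.95 [ 621.6 -205.8   94.6]
    (0.56, np.uint64(2468), array([ 625.9, -210.5,   29.4,   22. ,   -3.7]))
bottle_caddy 0.96 [ 624.7 -211.8    1.7]
    (0.61, np.uint64(4764), array([ 622.3, -210.5,   53.5,   52.2,   86.3]))
t 21.4 pos [ 615.8 -210.    89.7] yaw 176.1 D [  0.2   1.  -61.7] twist -0.1
[np.float64(-0.0), np.float64(0.0154), np.float64(-0.0003), np.float64(-0.02)]
[np.float64(-0.0), np.float64(0.0154), np.float64(-0.0003), np.float64(-0.02)]
[np.float64(-0.0), np.float64(0.0154), np.float64(-0.0003), np.float64(-0.02)]
[np.float64(-0.0), np.float64(0.0154), np.float64(-0.0003), np.float64(-0.02)]
```

View pics/w12.png

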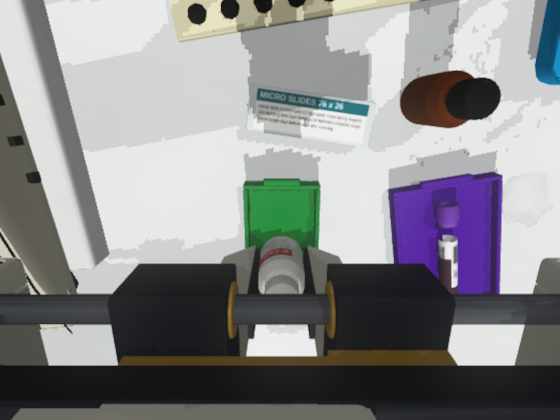

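The red dropper is at (282,265), over the far bay of the green caddy (columns 245–320). Nothing is close by, so I'm lowering it.

arm_command --pt "0 0.022 -0.0005 0" --pt "0 0.018 0 0" --pt "0 0.012 0 0" --pt "0 0.006 0 0" --pt "0 0.003 0 0"

```text
time: 21.9
tool_pos: [616.4, -209.1, 28.4]
tcp_rot: [-1.571, -0.0, 3.075]
contact_force: [0.2, 0.2, -0.1]
grip_width: 22.3
```

arm_command --pt "0 0 0 0" --pt "0 0 0 0"

```text
time: 22.1
tool_pos: [617.0, -209.2, 29.5]
tcp_rot: [-1.57, 0.001, 3.075]
contact_force: [-0.3, 0.6, -0.2]
grip_width: 22.1
```

arm_command --pt "0 0.001 0 0" --pt "0 0.0005 0 0" --pt "0 0 0 0"

```text
time: 22.4
tool_pos: [617.0, -209.1, 28.1]
tcp_rot: [-1.57, 0.001, 3.075]
contact_force: [-0.5, 0.4, 4.7]
grip_width: 22.5
```

arm_command --pt "0 0 0 0" --pt "0 0 0 0" --pt "0 0 0 0" --pt "0 0 0 0" --pt "0 0 0 0" --claw 130

```text
time: 22.9
tool_pos: [616.5, -208.9, 27.0]
tcp_rot: [-1.571, -0.0, 3.075]
contact_force: [0.2, 1.0, -0.0]
grip_width: 44.9
```

arm_command --pt "0 -0.01 0 0" --pt "0 -0.03 0 0" --pt "0 -0.04 0 0" --pt "0 -0.02 0 0" --pt "0 0 0 0"

```text
time: 23.4
tool_pos: [618.6, -209.8, 132.0]
tcp_rot: [-1.568, 0.008, 3.075]
contact_force: [0.1, -0.2, -0.1]
grip_width: 45.1
```

```bash
python3 - <<'E'
from h import *
p=look("w13",[("red_dropper_mid",69),("bottle_caddy",14)])
print(bot.get_obs()["grip_width"])
plan([459,-129.5,115],180,8)
E
```

```text
red_dropper_mid 0.92 [ 622.7 -210.1   38.7]
    (0.63, np.uint64(1045), array([ 629.9, -211.1,   29.7,   20.9,   -4.5]))
bottle_caddy 0.98 [ 587.8 -208.2    0.7]
bottle_caddy 0.32 [ 600.3 -335.6    5.5]
    (0.81, np.uint64(6427), array([ 593.1, -208.9,  111.5,   54.9,   -3.8]))
44.84748597807015
t 23.65 pos [ 615.7 -208.6  125.6] yaw 176.2 D [-156.7   79.1  -10.6] twist -3.8
[np.float64(0.0202), np.float64(0.0013), np.float64(-0.0086), np.float64(-0.48)]
[np.float64(0.0201), np.float64(0.0013), np.float64(-0.0087), np.float64(-0.48)]
[np.float64(0.0201), np.float64(0.0013), np.float64(-0.0089), np.float64(-0.48)]
[np.float64(0.02), np.float64(0.0013), np.float64(-0.0091), np.float64(-0.48)]
[np.float64(0.0199), np.float64(0.0013), np.float64(-0.0092), np.float64(-0.48)]
[np.float64(0.0198), np.float64(0.0013), np.float64(-0.0094), np.float64(-0.48)]
[np.float64(0.0198), np.float64(0.0013), np.float64(-0.0096), np.float64(-0.48)]
[np.float64(0.0197), np.float64(0.0013), np.float64(-0.0097), np.float64(-0.48)]
```

View pics/w13.png

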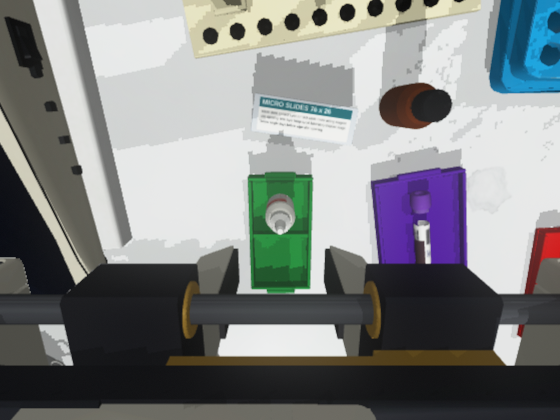

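The red-banded dropper stands upright in the far bay at (280,213). Next: the yellow-banded one.

arm_command --pt "0.0202 0.001 -0.0086 -0.48" --pt "0.0201 0.001 -0.0087 -0.48" --pt "0.0201 0.001 -0.0089 -0.48" --pt "0.02 0.001 -0.0091 -0.48" --pt "0.02 0.001 -0.0092 -0.48" --claw 90

```text
time: 24.15
tool_pos: [517.0, -158.8, 120.9]
tcp_rot: [-1.572, -0.002, 3.117]
contact_force: [-0.5, -0.3, -0.0]
grip_width: 59.5
```

arm_command --pt "0.02 0.001 -0.0094 -0.48" --pt "0.02 0.001 -0.0096 -0.48" --pt "0.02 0.001 -0.0097 -0.48" --pt "0 0 0 0" --pt "0 0 0 0"

```text
time: 24.65
tool_pos: [459.2, -130.0, 118.9]
tcp_rot: [-1.571, -0.0, -3.141]
contact_force: [0.9, -1.1, 0.1]
grip_width: 59.7
```

```bash
python3 - <<'E'
from h import *
p=look("w14",[("yellow_dropper_mid",66)])
m=vision.regions_of(p,"yellow_dropper_mid")[0]["mask"]; v,u=np.where(m); u0=u[v==v.max()].mean(); print(u.min(),u.max(),v.min(),v.max(),ray(p,u0,v.max()-1,66),ray(p,u.mean(),v.mean(),45))
plan([459,-129,24],180,4)
E
```

```text
yellow_dropper_mid 0.65 [ 467.1 -127.8   32.5]
    (0.7, np.uint64(1035), array([ 473.1, -126.1,   29. ,   19.3,    0.1]))
259 289 192 235 [ 459.3 -125.4   66. ] [ 467.4 -125.7   45. ]
t 24.85 pos [ 459.7 -130.3  119. ] yaw -180.0 D [ -0.7   1.3 -95. ] twist 0.0
[np.float64(0.0002), np.float64(0.0238), np.float64(-0.0003), np.float64(0.0)]
[np.float64(0.0002), np.float64(0.0238), np.float64(-0.0003), np.float64(0.0)]
[np.float64(0.0002), np.float64(0.0238), np.float64(-0.0003), np.float64(0.0)]
[np.float64(0.0002), np.float64(0.0238), np.float64(-0.0003), np.float64(0.0)]
```

View pics/w14.png

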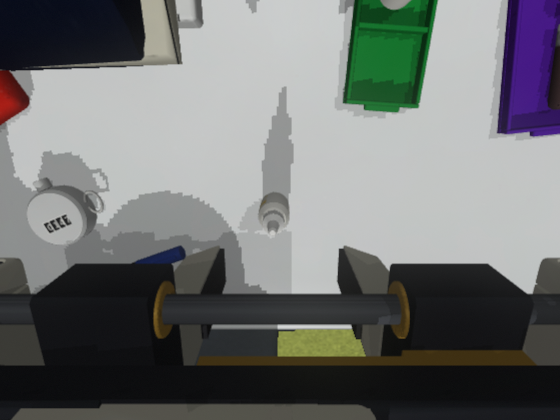

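The yellow dropper is at (273,212) with its nozzle at (272,234), about 5 mm to the +y side of the jaw centre. I'll correct for that while descending.

arm_command --pt "0 0.03 -0.003 0" --pt "0 0.028 -0.0015 0" --pt "0 0.022 0 0" --pt "0 0.01 0 0" --pt "0 0.005 0 0"

```text
time: 25.35
tool_pos: [459.0, -125.4, 23.4]
tcp_rot: [-1.571, -0.001, -3.141]
contact_force: [0.6, -0.1, 0.1]
grip_width: 59.4
```

arm_command --pt "0 0 0 0" --pt "0 0 0 0" --pt "0 0 0 0" --pt "0 0 0 0" --pt "0 0 0 0" --claw 255

```text
time: 25.85
tool_pos: [459.2, -125.5, 24.7]
tcp_rot: [-1.57, 0.001, -3.141]
contact_force: [-0.0, 0.5, 0.4]
grip_width: 24.0
```

arm_command --pt "0 0 0 0" --pt "0 0 0 0" --pt "0 0 0 0" --pt "0 0 0 0"

```text
time: 26.25
tool_pos: [459.2, -125.4, 24.5]
tcp_rot: [-1.57, 0.001, -3.141]
contact_force: [-0.0, 0.5, 5.0]
grip_width: 22.1
```

arm_command --pt "0 -0.005 0 0" --pt "0 -0.02 0 0" --pt "0 -0.02 0 0" --pt "0 -0.02 0 0" --pt "0 0 0 0"

```text
time: 26.75
tool_pos: [460.3, -125.9, 91.3]
tcp_rot: [-1.569, 0.004, -3.141]
contact_force: [0.4, 0.6, 0.0]
grip_width: 22.4
```

```bash
python3 - <<'E'
from h import *
look("w15",[("yellow_dropper_mid",100),("bottle_caddy",14)])
print(bot.get_obs()["grip_width"])
plan([566.5,-206,90],176.2,6)
E
```

```text
yellow_dropper_mid 0.73 [ 467.2 -128.4   97.9]
    (0.68, np.uint64(2383), array([ 469.4, -126.8,   30.4,   21.4,    0. ]))
bottle_caddy 0.94 [ 576.  -208.1    2.1]
    (0.82, np.uint64(9938), array([ 569.8, -205.1,   67.2,   56.7,   -3.4]))
22.047002955598217
t 27.0 pos [ 458.3 -125.    88.2] yaw -180.0 D [108.2 -81.    1.8] twist 3.8
[np.float64(-0.018), np.float64(-0.0003), np.float64(0.0135), np.float64(0.64)]
[np.float64(-0.0182), np.float64(-0.0003), np.float64(0.0133), np.float64(0.64)]
[np.float64(-0.0183), np.float64(-0.0003), np.float64(0.0131), np.float64(0.64)]
[np.float64(-0.0185), np.float64(-0.0003), np.float64(0.0129), np.float64(0.64)]
[np.float64(-0.0186), np.float64(-0.0003), np.float64(0.0127), np.float64(0.64)]
[np.float64(-0.0188), np.float64(-0.0003), np.float64(0.0125), np.float64(0.64)]
```

arm_command --pt "-0.018 0 0.0135 0.64" --pt "-0.0182 0 0.0133 0.64" --pt "-0.0183 0 0.0131 0.64" --pt "-0.0185 0 0.0129 0.64" --pt "-0.0186 0 0.0127 0.64"

```text
time: 27.5
tool_pos: [549.2, -193.1, 87.9]
tcp_rot: [-1.572, -0.002, 3.086]
contact_force: [0.3, 0.0, -0.3]
grip_width: 22.4
```

arm_command --pt "-0.0188 0 0.0125 0.64" --pt "0 0 0 0" --pt "0 0 0 0" --pt "0 0 0 0"

```text
time: 27.9
tool_pos: [566.1, -205.5, 88.4]
tcp_rot: [-1.572, -0.002, 3.075]
contact_force: [-0.6, 0.1, -0.5]
grip_width: 22.7
```

```bash
python3 - <<'E'
from h import *
look("w16",[("yellow_dropper_mid",100),("bottle_caddy",14)])
plan([567,-206.5,28],176.2,4)
E
```

```text
yellow_dropper_mid 0.97 [ 573.  -207.4   93.8]
    (0.75, np.uint64(2471), array([ 576.8, -207.1,   29.9,   21.9,   -3.7]))
bottle_caddy 0.62 [ 594.8 -210.2    3.1]
    (0.71, np.uint64(9252), array([ 597.1, -209. ,  101.4,   53.9,   -3.7]))
t 28.15 pos [ 566.9 -206.    89.4] yaw 176.2 D [  0.1  -0.5 -61.4] twist 0.0
[np.float64(-0.0), np.float64(0.0154), np.float64(0.0001), np.float64(0.0)]
[np.float64(-0.0), np.float64(0.0154), np.float64(0.0001), np.float64(0.0)]
[np.float64(-0.0), np.float64(0.0154), np.float64(0.0001), np.float64(0.0)]
[np.float64(-0.0), np.float64(0.0154), np.float64(0.0001), np.float64(0.0)]
```

View pics/w16.png

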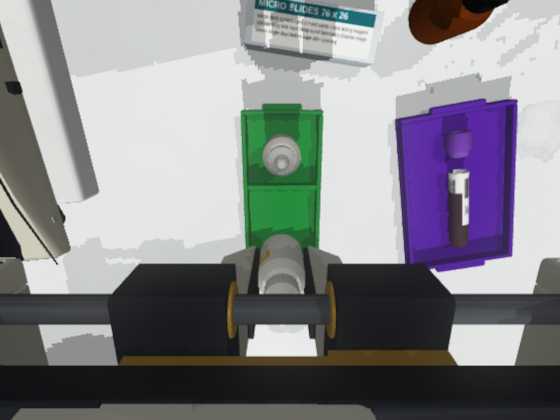

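The yellow dropper is at (281,262), aligned over the near bay, and the red one stands in the far bay at (281,155). Lowering.

arm_command --pt "0 0.022 0.0005 0" --pt "0 0.018 0 0" --pt "0 0.012 0 0" --pt "0 0.006 0 0" --pt "0 0.003 0 0"

```text
time: 28.65
tool_pos: [567.1, -206.8, 27.9]
tcp_rot: [-1.571, -0.0, 3.075]
contact_force: [0.8, 0.9, -0.4]
grip_width: 22.3
```

arm_command --pt "0 0.001 0 0" --pt "0 0.0005 0 0" --pt "0 0 0 0"

```text
time: 28.95
tool_pos: [567.4, -206.9, 27.6]
tcp_rot: [-1.57, 0.001, 3.075]
contact_force: [-1.6, 1.6, 5.3]
grip_width: 22.2
```

arm_command --pt "0 0 0 0" --pt "0 0 0 0" --pt "0 0 0 0" --pt "0 0 0 0" --pt "0 0 0 0" --claw 130

```text
time: 29.45
tool_pos: [567.2, -206.9, 26.6]
tcp_rot: [-1.571, -0.0, 3.075]
contact_force: [-0.4, 0.2, -0.8]
grip_width: 44.8
```

arm_command --pt "0 -0.01 0 0" --pt "0 -0.03 0 0" --pt "0 -0.04 0 0" --pt "0 -0.04 0 0" --pt "0 -0.04 0 0"

```text
time: 29.95
tool_pos: [567.0, -206.7, 189.1]
tcp_rot: [-1.57, 0.001, 3.075]
contact_force: [-0.2, -0.3, -0.1]
grip_width: 44.8
```

arm_command --pt "0.04 -0.01 0 0" --pt "0.04 -0.01 0 0" --pt "0.03 0 0 0" --pt "0 0 0 0" --pt "0 0 0 0"

```text
time: 30.45
tool_pos: [457.7, -199.8, 207.8]
tcp_rot: [-1.57, 0.002, 3.074]
contact_force: [0.8, -0.2, 0.7]
grip_width: 45.0
```

```bash
python3 - <<'E'
from h import *
p=look("w17",[("yellow_dropper_mid",69),("red_dropper_mid",69),("purple_tube_mid",11),("brown_bottle_mid",70)])
q=vision.capture("scene"); print(bot.get_obs()["time"])
for n in N: print(n,[(round(d["confidence"],2),toworld(q,d["xyz"])[:3]) for d in vision.find_in(q,n)[:1]])
cv2.imwrite("pics/fin.png",np.vstack([cv2.resize(x["img"][:,:,::-1],(400,300)) if 0 else x["img"][60:360,:,::-1] for x in (p,q)]))
E
```

```text
yellow_dropper_mid 0.58 [ 568.1 -208.3   38.1]
yellow_dropper_mid 0.36 [ 515.2 -472.2   14.1]
    (0.89, np.uint64(619), array([ 564.6, -207.3,   22.5,   20.2,   -3.2]))
red_dropper_mid 0.86 [ 613.3 -206.    35.4]
red_dropper_mid 0.71 [ 580.3 -330.3   16.7]
    (0.87, np.uint64(759), array([ 604. , -209.1,   22. ,   20.8,   -3.8]))
purple_tube_mid 0.8 [ 581.8 -331.3   14.6]
    (0.65, np.uint64(1244), array([ 566.7, -333.9,   58.1,   13.6,    5.6]))
    None
30.95
purple_tube_mid [(0.75, array([ 514.5, -481.1,    1.8]))]
red_tube_mid [(0.47, array([ 515.6, -480.4,   20.8]))]
yellow_dropper_mid [(0.78, array([ 559.3, -208.4,   33. ]))]
red_dropper_mid [(0.5, array([ 608.8, -215.2,   33.8]))]
purple_tray []
red_tray [(0.9, array([ 515.3, -479.9,    3.4]))]
bottle_caddy [(0.95, array([ 572.4, -218. ,   11.4]))]
brown_bottle_mid [(0.68, array([ 574.2, -337.2,    1.7]))]
```

View pics/fin.png

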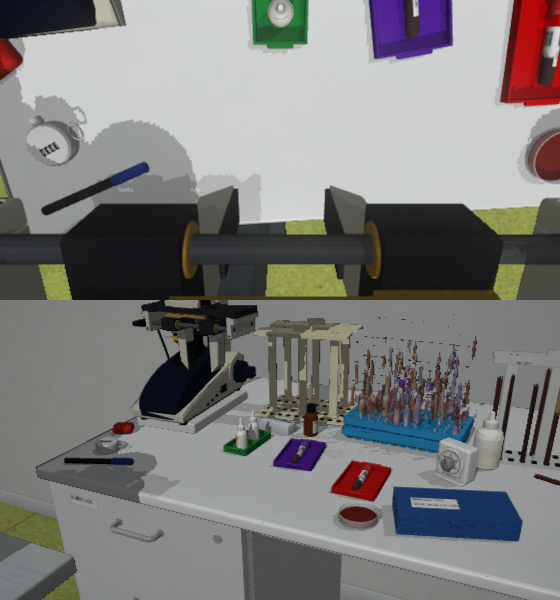

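The scene view shows both droppers upright in the caddy at about (247,430), the purple tube in its tray at (303,453), the red tube in its tray at (360,478), and the brown bottle standing at (310,420). The gripper is clear, so I'm handing in.

```bash
python3 -c "
from plant import job; print(job.close_job())"
```

```text
the job is handed in; nothing more can be done
None
```

The job is done and handed in at about 31 s. In the order you asked, I laid the purple tube in the purple tray and the red tube in the red tray. Then I stood the red-banded dropper in the caddy's far bay and the yellow-banded one in its near bay.

- **Final pictures:** both tubes lie in their trays, both droppers stand upright in separate bays, and the gripper is well clear. The brown bottle still stands behind the trays, and I never touched it.
- **Disagreements:** in the last scene view the trained networks gave several positions that didn't match the picture:
  - the brown bottle was reported inside the purple tray;
  - the purple tube was reported at the red tray;
  - the purple tray was not found.

  The wrist camera missed the brown bottle in its last picture. For these I went by the image and the earlier close-up measurements.
- **Forces:** the highest reading was a brief one of about 22 N as the red tube touched its tray floor.

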